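# Catch the falling lid of the hardware case

## Task

Close the grey hardware case on the window-maker's bench without letting its lid bang. With a fingertip, tip the standing lid forward from behind until it falls by itself, let go of it, then get under it and catch it, well before it is shut, on the outside of the fingers under its front lip, and lower it slowly all the way shut. Do not pinch the lid, be gentle with it, leave the things in and around the case where they are, and finish clear of everything.

Things in the scene. Friction and masses are not known exactly. Their poses are not given: they have to be found in the camera images.
- case: grey plastic open case fixed to the bench, 180 mm deep (its x) by 260 mm wide (its y) by 80 mm high, with dividers; origin at the centre of its underside, z up; its front is its -x side (towards the robot's right, give or take 20 degrees); the lid is hinged along its back (+x) top edge. Nothing in it stands above the rim
- lid (a joint): angle of the flat grey lid, rad: 0 shut and level on the rim, 1.57 upright, 1.85 leaning back on its stop. Starts at 1.5 to 1.8; may drift slowly back to the stop. Friction holds it within about 0.15 of upright; tipped below 1.4 it falls shut, damped: some 2.5 to 4 s from 1.2, at 0.4 to 0.7 rad/s near the end, which is a bang. Moving it takes 1 to 3 N at the lip; mass 0.2 to 0.3 kg
- lid_hinge (a point): point on the lid's hinge line, at mid width, level with the case's rim (80 mm above the bench); axes as the lid's: x from lip to hinge, y along the hinge, z out of the lid's outer face
- lid_lip (a point): middle of the lip's front edge, on the lid's underside, 205 mm from the hinge; axes as the lid's. The lid is a 6 mm plate, 180 x 260 mm (outer face 6 mm along +z); its middle carries on as a lip 120 mm wide that juts 25 mm past the case's front wall when shut, so that a finger can stay under the lip, in front of the case, until it is shut
- hammer: claw hammer lying behind the case's hinge side (case's +x side); leave alone; origin on its underside
- offcut: red-brown window-profile offcut, 90 x 50 x 40 mm, beyond the case (case's -y side); leave alone; origin on its underside
- keep: aluminium lock keep, a 50 x 22 x 20 mm block lying inside the case in the front middle bay; leave alone; origin on its underside

How it is judged:
On the way, in this order (a step that is already met when the one before it is completed fails the run):
1. the lid, tipped forward, falls by itself with nothing touching it (contact force between anything else and lid below 0.05 N and velocity of joint lid below -0.08 rad/s and value of joint lid between 0.2 and 1.42 rad), for 0.2 s.
2. the falling lid is caught and carried by the fingers before it is shut (turning slower than 0.25 rad/s, above 0.1 rad) (contact force between the fingers and lid above 0.25 N and velocity of joint lid above -0.25 rad/s and value of joint lid between 0.1 and 1.1 rad), for 0.2 s.
At the end, for the whole second after the job is handed in: the lid is fully shut (within 0.02 rad) and at rest, and the hammer, offcut and keep are within 20 mm of where they were (value of joint lid below 0.02 rad and angular speed of lid below 0.05 rad/s and distance of each of hammer, offcut, keep from where it was at the start of the episode below 0.02 m); the robot touches nothing.
It fails at once if the lid falls or is pushed shut with a bang: faster than 0.25 rad/s within its last 0.1 rad (until 0.025 rad, about 5 mm at the lip) (value of joint lid between 0.025 and 0.1 rad and velocity of joint lid below -0.25 rad/s).
It fails at once if the lid is pinched or struck: more than 18 N between the fingers and the lid (contact force between the fingers and lid above 18 N).
It fails at once if a bystander (hammer, offcut, keep) is moved more than 20 mm or lifted (distance of any of hammer, offcut, keep from where it was at the start of the episode above 0.02 m).
It also fails if it takes over 54 s, if anything falls off the work surface, if the arm or the gripper's body presses on something with over 40 N, if the wrist force passes 120 N, or if a joint passes its speed limit or range.

## Robot

A 6-joint arm with a two-finger parallel gripper is mounted at the origin on the work surface. World frame = base frame: x ahead of the robot, y to its left, z up, the work surface at z = 0. Lengths are in m, angles in rad, forces in N, time in s.
With the tool pointing down it reaches from about 0.3 to 0.775 m from the base axis. Payload 14.6 kg.
Tool frame: the origin (TCP) lies midway between the tips of the shut fingers; the grasp point (between the pads) lies 19 mm behind it; z points along the fingers, y is the line along which they close (so a half turn about z gives the same grasp; the last joint's range is limited). The gripper opens to 85 mm and grips with 20 to 120 N. Pads are 22 mm wide; open, the fingers measure 114 mm over their backs; the gripper's body (76 mm by 85 mm) begins 54 mm behind the grasp point. The pads swing forward as they close: fully open they stand 13 mm farther back than shut.
Start: joints at [1.243, 0.3, 1.521, -0, 1.321, -0.067], TCP at [0.142, 0.531, 0.231] pointing down, gripper open.
Joint ranges: [-3.03, 3.03], [-0.79, 2.21], [0.23, 2.52], [-1.04, 4.18], [0, 3.07], [-2.55, 2.55]. Speed limits (rad/s): [2.22, 2.22, 2.57, 3.14, 3.14, 3.14].

## Interface

Orientations are given as a unit quaternion [x, y, z, w].
In Python, from bench import get_state, get_image, camera_params, finish_job gives the robot as it stands.
- The arm moves only by the tool move_arm, never from a script. Its argument "motion" is text: rows parted by semicolons, each of 7 numbers parted by spaces: the gripper command: -1 is fully open, 1 is shut, values between are in proportion, then the shift along the tool's x, y, z in units of 25 mm (1.0 is 25 mm), then the turn, a rotation vector about the tool's x, y, z in degrees. In form: gripper dx dy dz ax ay az; .... A call has 1 to 5 rows; each row shifts and turns the commanded pose from where the row before left it, along the tool's axes as they then stand; what a row does not reach is not made up. A row lasts 1/12 s, in which the tool goes at most 41.7 mm and 7.16 degrees, less where a joint would pass 70% of its speed; a pose out of reach is approached as far as the arm can. A call is refused whole if a number of a shift passes 1 or a number of a turn 7.16, either way. A call with a gripper value outside its range is refused whole. The fingers move at their own pace and stop on an object; "newtons" is the grip in N (left out, the last holds). Time passes only in rows, so rows that do not move let the fingers close. It gives the time, the measured TCP pose, the force, the opening and the grip force at its end, in the units of the state.
- get_state(): the state, without advancing time (a new reading comes with each control period).
- get_image(name): name is "side" or "top"; returns the picture (400x640x3 uint8, red, green, blue); there is no depth.
- camera_params(name): a dict with "K" (3x3 intrinsics, pixels), "R" (3x3) and "t" (3): a world point X has camera coordinates R X + t. Camera axes: x right, y down, z forward; pixel columns grow to the right and rows downward; lengths in m; the calibration is good to about 2 mm. A picture is of the moment at which its call begins. camera_params takes no time and is no camera call.
- finish_job(): hands the job in; it is judged then, once.
The state is a dict: "time": time; "qpos": joint angles; "joint_velocities": joint speeds; "effort": joint torques, N m; "tool_pos": TCP position; "eef_rot": TCP orientation; "wrist_force": force on the tool from outside, world axes, zero at the start; "ft_torque": the same for the moment, N m; "grip_width": finger opening in m; "finger_force": force on a finger pad.
Only numpy, scipy, OpenCV 4.12 (cv2) and the standard library are available. Lean on these libraries where they do the work, as an engineer would, in place of code of your own. Each camera call takes 0.05 s, during which the arm holds its last target. There are 200 camera calls.

## Working session

There is one attempt and no reset: what is moved stays moved. The work goes in short steps, Python scripts to look and compute and a tool call to move; the robot and the scene stay as the last step left them, time stands still between calls to the robot, and variables do not carry over. Pictures are saved under pics/ and viewed, at most 10 in all, crops included, and the job is handed in when it is done.

Besides the shell and the picture viewer there is one more tool, called after "Emit:" by a JSON object that holds its "method" and its "body". move_arm: Moves the arm, as the interface text tells. Its arguments: {"type":"object","properties":{"motion":{"type":"string"},"newtons":{"type":"number"}},"required":["motion"]}

```bash
mkdir -p pics; ls
python3 - <<'E'
from bench import *
import cv2,numpy as np
s=get_state(); print(s)
for n in("top","side"):
    cv2.imwrite(f"pics/{n}0.png",cv2.cvtColor(get_image(n),cv2.COLOR_RGB2BGR))
    p=camera_params(n); print(n,{k:np.round(v,4).tolist() for k,v in p.items()}, (-np.array(p["R"]).T@p["t"]).round(3))
E
```

```text
pics
{'time': 0.0, 'qpos': array([ 1.24339077e+00,  3.00474670e-01,  1.52161205e+00, -8.21180992e-07,
        1.32071347e+00, -6.65969287e-02]), 'joint_velocities': array([ 2.03754574e-03,  3.51638337e-04,  1.40812556e-03, -2.80276046e-05,
       -6.24458896e-04, -7.25821347e-05]), 'effort': array([-3.93749200e-03, -5.43484604e+01, -3.61807644e+01, -2.66236448e-04,
        3.89048873e-03, -5.83804024e-06]), 'tool_pos': array([0.14174527, 0.53116352, 0.23070626]), 'eef_rot': array([ 1.30034911e-01,  9.91509232e-01, -5.92165593e-04, -1.17784696e-04]), 'wrist_force': array([-0.59253972, -0.0559603 ,  0.26374519]), 'ft_torque': array([0.01553983, 0.02303692, 0.02104238]), 'finger_force': 0.0, 'grip_width': 0.08551821176757023}
top {'K': [[408.1503, 0.0, 326.4969], [0.0, 408.1503, 193.8405], [0.0, 0.0, 1.0]], 'R': [[0.0001, -0.9996, -0.0294], [-0.9957, 0.0026, -0.0925], [0.0925, 0.0292, -0.9953]], 't': [0.0799, 0.6316, 0.7357]} [0.561 0.057 0.793]
side {'K': [[395.3452, 0.0, 321.1205], [0.0, 395.3452, 201.594], [0.0, 0.0, 1.0]], 'R': [[-0.7653, -0.6436, -0.0089], [-0.331, 0.4054, -0.8521], [0.552, -0.6492, -0.5233]], 't': [0.5389, 0.2443, 0.5243]} [0.204 0.588 0.487]
```

View pics/top0.png

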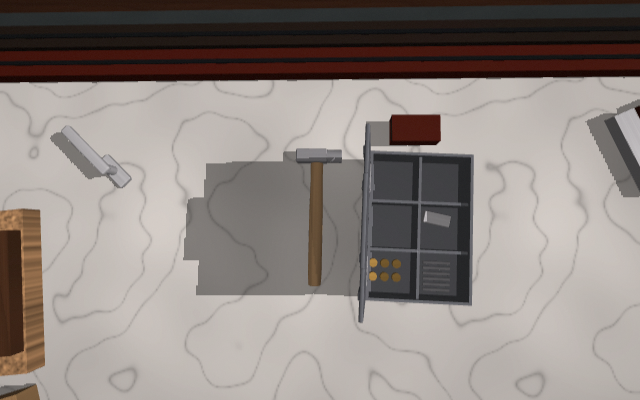

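View pics/side0.png

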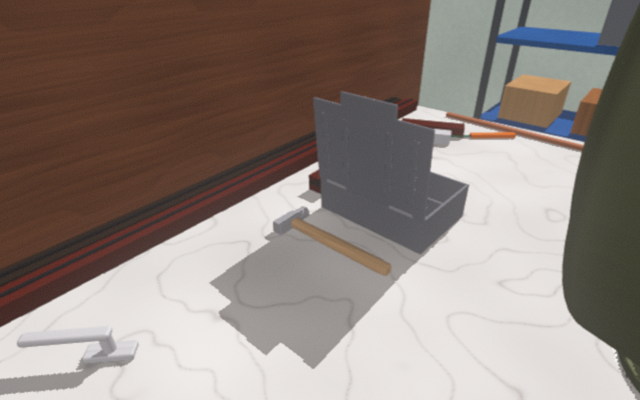

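```bash
cat > h.py <<'E'
import numpy as np,cv2
from bench import *
def cam(n):
    p=camera_params(n); return np.array(p["K"]),np.array(p["R"]),np.array(p["t"])
def ray(n,uv):
    K,R,t=cam(n); d=R.T@np.linalg.solve(K,[uv[0],uv[1],1]); return -R.T@t,d
def onplane(n,uv,p0,nrm):
    c,d=ray(n,uv); return c+d*(np.dot(np.array(p0)-c,nrm)/np.dot(d,nrm))
def onz(n,uv,z): return onplane(n,uv,[0,0,z],[0,0,1])
def proj(n,X):
    K,R,t=cam(n); x=K@(R@np.array(X)+t); return x[:2]/x[2]
E
python3 - <<'E'
from h import *
im=cv2.imread("pics/top0.png"); hsv=cv2.cvtColor(im,cv2.COLOR_BGR2HSV)
m=((hsv[...,2]<125)&(hsv[...,1]<90)).astype(np.uint8)
R=[(np.where(m[r,400:500])[0].max()+400+.5,r) for r in range(165,298,4)]
T=[(c,np.where(m[145:200,c])[0].min()+145-.5) for c in range(385,465,4)]
B=[(c,np.where(m[250:330,c])[0].max()+250+.5) for c in range(385,465,4)]
def fit(L):
    L=np.array([onz("top",u,.08)[:2] for u in L],np.float32); vx,vy,x,y=cv2.fitLine(L,cv2.DIST_HUBER,0,.01,.01).ravel(); return np.array([x,y]),np.array([vx,vy])
for L in(R,T,B): print(L[:3],L[-3:])
f=[fit(L) for L in(R,T,B)]
def inter(a,b): s=np.linalg.solve(np.c_[a[1],-b[1]],b[0]-a[0]); return a[0]+s[0]*a[1]
c1,c2=inter(f[0],f[1]),inter(f[0],f[2]); print("corners",c1,c2,np.linalg.norm(c1-c2))
print("dirs",[np.degrees(np.arctan2(d[1],d[0])) for _,d in f])
e=(c1-c2)/np.linalg.norm(c1-c2)  # approx +x world = case -y
cx=np.array([-e[1],e[0]])        # case +x ~ world +y
mid=(c1+c2)/2; hinge=mid+.18*cx
print("cx",cx,"front mid",mid,"hinge",hinge)
ey=np.r_[e,0]; h3=np.r_[hinge,.08]
for uv,s in(((342,93),1),((397,103),-1)):
    P=onplane("side",uv,h3+.06*s*ey,ey); d=P-h3; a=d@np.r_[-cx,0]; print("lip",P,"along",a,"up",d[2],"r",np.hypot(a,d[2]),"ang",np.arctan2(d[2],a))
print("hinge px",proj("side",h3+.13*ey),proj("side",h3-.13*ey),proj("top",h3+.13*ey),proj("top",h3-.13*ey))
for n,uv in(("ham",(342,156)),("ham2",(314,285)),("hl",(297,150)),("off",(390,116)),("off",(440,145))): print(n,onz("top",uv,.03))
E
```

```text
[(np.float64(472.5), 165), (np.float64(472.5), 169), (np.float64(472.5), 173)] [(np.float64(471.5), 289), (np.float64(471.5), 293), (np.float64(471.5), 297)]
[(385, np.float64(151.5)), (389, np.float64(144.5)), (393, np.float64(144.5))] [(453, np.float64(153.5)), (457, np.float64(153.5)), (461, np.float64(154.5))]
[(385, np.float64(300.5)), (389, np.float64(300.5)), (393, np.float64(300.5))] [(453, np.float64(304.5)), (457, np.float64(304.5)), (461, np.float64(304.5))]
corners [ 0.6906841  -0.17865653] [ 0.43705902 -0.16776718] 0.25385872
dirs [np.float32(-2.458475), np.float32(80.54131), np.float32(87.244804)]
cx [0.04289532 0.9990796 ] front mid [ 0.56387156 -0.17321186] hinge [0.57159275 0.00662248]
lip [0.6323597  0.02319878 0.28129795] along -0.019167666582792807 up 0.20129794694998437 r 0.20220846393884662 ang 1.6657304750454902
lip [0.51274903 0.0348404  0.28941949] along -0.025667832899513417 up 0.2094194894703414 r 0.21098663515913935 ang 1.6927546361269232
hinge px [321.43713078 176.2771908 ] [426.97715593 220.78583791] [369.84219289 151.79734638] [364.77560322 301.78530114]
ham [0.70357415 0.04976531 0.03      ]
ham2 [0.46319387 0.10211582 0.03      ]
hl [0.71559142 0.13521956 0.03      ]
off [ 0.78019811 -0.04178549  0.03      ]
off [ 0.72356788 -0.1347753   0.03      ]
```

The top view shows the case with its hinge at about x = 370 px and its front at about x = 472 px. The front is on the world -y side. The offcut is at (415,129), the keep at (437,218) and the hammer at (316,215). The side view shows the lid standing, with its lip corners at (342,93) and (397,103), so the lid angle is about 1.68. I'll first bring the tool behind the lid.

Emit:
{"method": "move_arm", "body": {"motion": "-1 0 0 -1 0 0 -7; -1 0 0 -1 0 0 -7; -1 0 0 -1 0 0 -1; -1 -0.8 -1 -0.2 0 0 0; -1 -0.8 -1 -0.2 0 0 0"}}

```text
time: 0.52
tool_pos: [0.1817, 0.4813, 0.3169]
eef_rot: [-0.002, 1.0, 0.0, 0.0]
wrist_force: [0.9, 0.7, -0.3]
grip_width: 0.0855
finger_force: 0.0
```

Emit:
{"method": "move_arm", "body": {"motion": "-1 -0.8 -1 0 0 0 0; -1 -0.8 -1 0 0 0 0; -1 -0.8 -1 0 0 0 0; -1 -0.8 -1 0 0 0 0; -1 -0.8 -1 0 0 0 0"}}

```text
time: 0.93
tool_pos: [0.2826, 0.3551, 0.3161]
eef_rot: [-0.001, 1.0, -0.0, -0.0]
wrist_force: [1.2, 0.1, 0.5]
grip_width: 0.0856
finger_force: 0.0
```

Emit:
{"method": "move_arm", "body": {"motion": "-1 -0.8 -1 0 0 0 0; -1 -0.8 -1 0 0 0 0; -1 -0.8 -1 0 0 0 0; -1 -0.8 -1 0 0 0 0; -1 -0.8 -1 0 0 0 0"}}

```text
time: 1.35
tool_pos: [0.3827, 0.2302, 0.3162]
eef_rot: [-0.001, 1.0, -0.0, -0.0]
wrist_force: [0.7, 0.3, 0.4]
grip_width: 0.0847
finger_force: 0.0
```

Emit:
{"method": "move_arm", "body": {"motion": "-1 -0.8 -1 0 0 -7 0; -1 -0.4 -1 0 0 -7 0; -1 0 0 0 0 -7 0; -1 0 0 0 0 -7 0; -1 0 0 0 0 -7 0"}}

```text
time: 1.77
tool_pos: [0.4121, 0.1814, 0.318]
eef_rot: [-0.0, 0.953, 0.001, 0.304]
wrist_force: [0.7, -1.6, 0.5]
grip_width: 0.0854
finger_force: 0.0
```

```bash
cat >> h.py <<'E'
def st():
    from scipy.spatial.transform import Rotation as Ro
    s=get_state(); M=Ro.from_quat(s["eef_rot"]).as_matrix()
    print("t",round(s["time"],2),"q",s["qpos"].round(3),"p",s["tool_pos"].round(4),"F",s["wrist_force"].round(2),"w",round(s["grip_width"],4)); print("axes x,y,z:",M.T.round(3).tolist())
    return s,M
E
python3 -c "
from h import *
st()"
```

```text
t 1.77 q [ 0.477 -0.266  2.    -0.351  0.876 -0.942] p [0.4121 0.1814 0.318 ] F [ 0.74 -1.62  0.45] w 0.0854
axes x,y,z: [[-0.815, -0.0, -0.579], [-0.001, 1.0, 0.002], [0.579, 0.002, -0.815]]
```

Emit:
{"method": "move_arm", "body": {"motion": "-1 0 0 0 0 -7 0; -1 0 0 0 0 -7 0; -1 0 0 0 0 -6 0; -1 0.25 -0.4 1 0 0 0; -1 0.25 -0.4 1 0 0 0"}}

```text
time: 2.18
tool_pos: [0.4449, 0.1619, 0.2779]
eef_rot: [-0.001, 0.89, 0.001, 0.455]
wrist_force: [-0.1, -0.2, -0.5]
grip_width: 0.0854
finger_force: 0.0
```

Emit:
{"method": "move_arm", "body": {"motion": "-1 0.25 -0.4 1 0 0 0; -1 0.25 -0.4 1 0 0 0; -1 0.3 -0.4 1 0 0 0; -1 0 -0.4 0 0 0 0; -1 0 0 0 0 0 0"}}

```text
time: 2.6
tool_pos: [0.4942, 0.114, 0.2296]
eef_rot: [-0.001, 0.896, 0.002, 0.444]
wrist_force: [-1.0, -0.9, 0.5]
grip_width: 0.0855
finger_force: 0.0
```

```bash
python3 -c "
from h import *
st()
a=get_image('side');b=get_image('top')
cv2.imwrite('pics/s1.png',a[...,::-1]);cv2.imwrite('pics/t1.png',b[...,::-1])
cv2.imwrite('pics/c1.png',np.hstack([a[60:300,200:600],b[60:360,230:550][:240]])[...,::-1])"
```

```text
t 2.6 q [ 0.246 -0.106  2.217 -0.994  0.228 -0.437] p [0.4942 0.114  0.2296] F [-1.   -0.94  0.52] w 0.0855
axes x,y,z: [[-0.606, 0.001, -0.795], [-0.003, 1.0, 0.003], [0.795, 0.005, -0.606]]
```

View pics/c1.png

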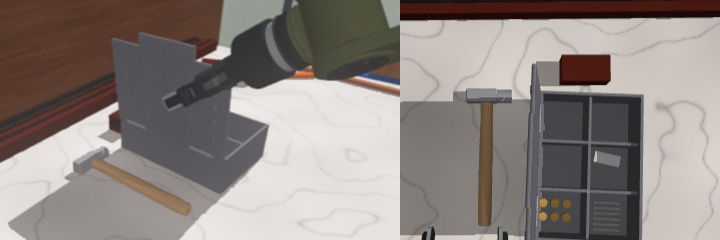

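The crops show the open gripper just behind the lid's near edge and the lid still leaning back. Joint 4 is close to its limit, so I'll steepen the tool before pushing.

Add to h.py:
```python
E_=np.array([.9991,-.0425,0]); CX=np.array([.0425,.9991,0]); H=np.array([.575,.006,.08])
def lip(th,s=0,r=.205,n=0): return H+s*E_-r*np.cos(th)*CX+np.array([0,0,r*np.sin(th)])+n*(np.sin(th)*CX+np.array([0,0,np.cos(th)]))
def lidang(save=None):
    ref=cv2.imread("pics/t1.png").astype(int); im=get_image("top")[...,::-1]
    if save: cv2.imwrite(save,im)
    d=np.abs(im.astype(int)-ref).max(2); out=[]
    ths=np.arange(0,1.75,.01)
    for s in (.01,.02,.03,.04,.05):
        v=np.array([d[int(round(p[1])),int(round(p[0]))] for p in (proj("top",lip(t,s,.203,.003)) for t in ths)])
        i=np.where((v[:-2]>18)&(v[1:-1]>18)&(v[2:]>18))[0]
        out.append(round(float(ths[i[0]]),2) if len(i) else None)
    print("t",round(get_state()["time"],2),"theta",out)
```

```text
(no output)
```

Emit:
{"method": "move_arm", "body": {"motion": "-1 0 0 0 0 7 0; -1 0 0 0 0 7 0; -1 0 -0.4 0 0 4 0; -1 0 -0.2 0 0 0 0; -1 0 -0.2 0 0 0 0"}}

```text
time: 3.12
tool_pos: [0.4963, 0.0915, 0.2331]
eef_rot: [0.006, 0.926, -0.009, 0.378]
wrist_force: [-0.4, 1.9, 0.4]
grip_width: 0.0855
finger_force: 0.7
```

Emit:
{"method": "move_arm", "body": {"motion": "-1 0 -0.15 0 0 0 0; -1 0 -0.15 0 0 0 0; -1 0 -0.15 0 0 0 0; -1 0 -0.15 0 0 0 0; -1 0 -0.15 0 0 0 0"}}

```text
time: 3.53
tool_pos: [0.4956, 0.0728, 0.2329]
eef_rot: [0.006, 0.926, -0.009, 0.377]
wrist_force: [-0.2, -0.0, 0.5]
grip_width: 0.0851
finger_force: 0.4
```

```bash
python3 -c "
from h import *
st();lidang()"
```

```text
t 3.53 q [ 0.127 -0.122  2.15  -0.317  0.362 -1.178] p [0.4956 0.0728 0.2329] F [-0.16 -0.04  0.52] w 0.0851
axes x,y,z: [[-0.715, 0.004, -0.699], [0.019, 1.0, -0.013], [0.699, -0.022, -0.715]]
t 3.58 theta [1.56, 1.56, 1.59, 1.59, 1.56]
```

Emit:
{"method": "move_arm", "body": {"motion": "-1 0 -0.15 0 0 0 0; -1 0 -0.15 0 0 0 0; -1 0 -0.15 0 0 0 0; -1 0 -0.15 0 0 0 0; -1 0 -0.15 0 0 0 0"}}

```text
time: 4.0
tool_pos: [0.4952, 0.0539, 0.2328]
eef_rot: [0.006, 0.926, -0.01, 0.377]
wrist_force: [-0.4, 0.6, -0.1]
grip_width: 0.0851
finger_force: 0.3
```

```bash
python3 -c "
from h import *
st();lidang()"
```

```text
t 4.0 q [ 0.07  -0.133  2.159 -0.209  0.351 -1.319] p [0.4952 0.0539 0.2328] F [-0.37  0.63 -0.1 ] w 0.0851
axes x,y,z: [[-0.716, 0.005, -0.698], [0.019, 1.0, -0.013], [0.698, -0.022, -0.716]]
t 4.05 theta [1.46, 1.45, 1.45, 1.48, 1.48]
```

Emit:
{"method": "move_arm", "body": {"motion": "-1 0 -0.15 0 0 0 0; -1 0 -0.15 0 0 0 0; -1 0 -0.15 0 0 0 0; -1 0 -0.15 0 0 0 0; -1 0 -0.15 0 0 0 0"}}

```text
time: 4.47
tool_pos: [0.4949, 0.0352, 0.233]
eef_rot: [0.006, 0.926, -0.01, 0.377]
wrist_force: [-0.4, 1.1, -0.1]
grip_width: 0.0856
finger_force: 0.2
```

Emit:
{"method": "move_arm", "body": {"motion": "-1 0 0.6 0 0 0 0; -1 0 0.2 -0.1 0 0 0; -1 -0.9 0 -0.9 0 0 0; -1 -0.9 0 -0.9 0 0 0; -1 -0.9 0 -0.9 0 0 0"}}

```text
time: 4.88
tool_pos: [0.4944, 0.0567, 0.3312]
eef_rot: [0.006, 0.926, -0.01, 0.377]
wrist_force: [1.3, -0.1, -0.1]
grip_width: 0.0855
finger_force: 0.0
```

```bash
python3 -c "
from h import *
st();lidang()"
```

```text
t 4.88 q [ 0.079 -0.247  2.011 -0.135  0.612 -1.399] p [0.4944 0.0567 0.3312] F [ 1.28 -0.09 -0.11] w 0.0855
axes x,y,z: [[-0.716, 0.005, -0.698], [0.019, 1.0, -0.013], [0.698, -0.023, -0.716]]
t 4.93 theta [1.37, 1.48, 1.36, 1.39, 1.31]
```

Emit:
{"method": "move_arm", "body": {"motion": "-1 0 -0.5 0 0 0 0; -1 0 -0.5 0 0 0 0; -1 0 -0.5 0 0 0 0"}}

```text
time: 5.18
tool_pos: [0.494, 0.0186, 0.3306]
eef_rot: [0.006, 0.926, -0.01, 0.377]
wrist_force: [0.4, -0.0, 0.5]
grip_width: 0.0854
finger_force: 0.0
```

```bash
python3 -c "
from h import *
st();lidang('pics/t2.png')"
```

```text
t 5.18 q [-0.038 -0.262  2.024  0.007  0.605 -1.6  ] p [0.494  0.0186 0.3306] F [ 0.42 -0.01  0.47] w 0.0854
axes x,y,z: [[-0.715, 0.004, -0.699], [0.019, 1.0, -0.013], [0.699, -0.023, -0.715]]
t 5.23 theta [1.37, 1.61, 1.36, 1.28, 1.29]
```

```bash
python3 -c "
import cv2
a=cv2.imread('pics/t2.png')[100:330,320:500];cv2.imwrite('pics/t2c.png',cv2.resize(a,None,fx=2.5,fy=2.5))
from h import *
for t in (1.4,1.3,1.2,1.1): print(t,proj('top',lip(t,.06)),proj('top',lip(t,-.06)))"
```

```text
1.4 [408.51626857 173.68300688] [406.14875585 270.36664126]
1.3 [423.79569577 174.78675953] [421.77676493 270.76680402]
1.2 [438.04286498 176.06822508] [436.35171263 270.98954301]
1.1 [450.9944158  177.49488303] [449.6014712  271.03607723]
```

View pics/t2c.png

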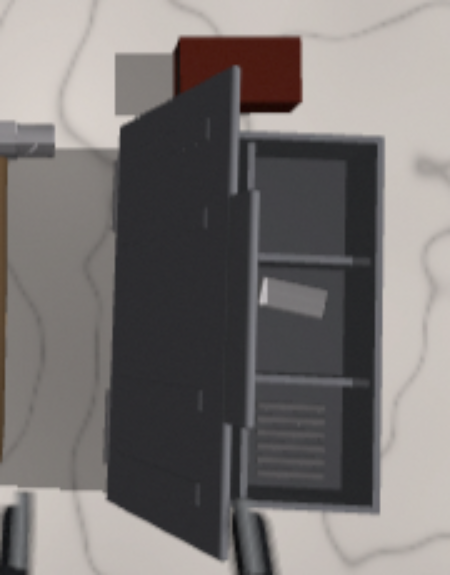

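The crop shows the lid tipped forward, its lip edge at about 423 px, which gives a lid angle of about 1.3. The open fingers are clear of it. I'll continue over to the front side.

Emit:
{"method": "move_arm", "body": {"motion": "-1 0 -1 0 0 0 0; -1 0 -1 0 0 0 0; -1 0 -1 0 0 0 0; -1 0 -1 0 0 0 0; -1 0 -1 0 0 0 0"}}

```text
time: 5.65
tool_pos: [0.4915, -0.1071, 0.332]
eef_rot: [0.007, 0.926, -0.01, 0.377]
wrist_force: [0.5, 1.0, -0.6]
grip_width: 0.0855
finger_force: 0.0
```

```bash
sed -i 's/>18/>10/g' h.py; python3 -c "
from h import *
st();lidang('pics/t3.png')"
```

```text
t 5.65 q [-0.415 -0.23   1.996  0.425  0.685 -2.207] p [ 0.4915 -0.1071  0.332 ] F [ 0.46  1.05 -0.63] w 0.0855
axes x,y,z: [[-0.716, 0.005, -0.698], [0.02, 1.0, -0.013], [0.698, -0.023, -0.716]]
t 5.7 theta [1.25, 1.36, 1.24, 1.24, 1.24]
```

Emit:
{"method": "move_arm", "body": {"motion": "-1 -0.2 -1 0.2 5 0 5; -1 -0.3 -1 0.3 5 0 5; -1 -0.3 -1 0.3 0 0 0; -1 -0.3 -1 0.3 0 0 0; -1 -0.3 -1 0.3 0 0 0"}}

```text
time: 6.12
tool_pos: [0.5167, -0.2368, 0.3331]
eef_rot: [0.116, 0.918, -0.055, 0.374]
wrist_force: [1.1, 1.5, 0.4]
grip_width: 0.0851
finger_force: 0.0
```

```bash
python3 -c "
from h import *
st();lidang('pics/t4.png')"
```

```text
t 6.12 q [-0.588 -0.07   1.859  0.375  0.637 -2.129] p [ 0.5167 -0.2368  0.3331] F [1.12 1.51 0.42] w 0.0851
axes x,y,z: [[-0.693, 0.171, -0.7], [0.254, 0.967, -0.015], [0.674, -0.188, -0.714]]
t 6.17 theta [1.18, 1.21, 1.17, 1.17, 1.2]
```

Emit:
{"method": "move_arm", "body": {"motion": "-1 -0.2 -0.9 0.2 0 0 0; -1 -0.2 -0.9 0.2 0 0 0; -1 0.9 0 0.9 0 0 0; -1 0.9 0 0.9 0 0 0; -1 0.9 0 0.9 0 0 0"}}

```text
time: 6.58
tool_pos: [0.5172, -0.2845, 0.237]
eef_rot: [0.116, 0.918, -0.056, 0.374]
wrist_force: [1.3, 0.3, -0.3]
grip_width: 0.0851
finger_force: 0.0
```

```bash
python3 -c "
from h import *
st();lidang('pics/t5.png')"
```

```text
t 6.58 q [-0.68   0.091  1.93   0.652  0.474 -2.488] p [ 0.5172 -0.2845  0.237 ] F [ 1.28  0.26 -0.32] w 0.0851
axes x,y,z: [[-0.693, 0.171, -0.7], [0.255, 0.967, -0.016], [0.674, -0.19, -0.714]]
t 6.63 theta [1.09, 1.08, 1.08, 1.08, 1.08]
```

```bash
cat > kin.py <<'E'
from h import *
from scipy.optimize import least_squares
from scipy.spatial.transform import Rotation as Ro
D=[([1.24339,.300475,1.521612,0,1.320713,-.0666],[.14175,.53116,.23071],[[-.966,.258,0],[.258,.966,0],[0,0,-1]]),
([.477,-.266,2.,-.351,.876,-.942],[.4121,.1814,.318],[[-0.815,0,-0.579],[-0.001,1.0,0.002],[0.579,0.002,-0.815]]),
([.127,-.122,2.15,-.317,.362,-1.178],[.4956,.0728,.2329],[[-0.715,0.004,-0.699],[0.019,1.0,-0.013],[0.699,-0.022,-0.715]]),
([.079,-.247,2.011,-.135,.612,-1.399],[.4944,.0567,.3312],[[-0.716,0.005,-0.698],[0.019,1.0,-0.013],[0.698,-0.023,-0.716]]),
([-.415,-.23,1.996,.425,.685,-2.207],[.4915,-.1071,.332],[[-0.716,0.005,-0.698],[0.02,1.0,-0.013],[0.698,-0.023,-0.716]]),
([-.588,-.07,1.859,.375,.637,-2.129],[.5167,-.2368,.3331],[[-0.693,0.171,-0.7],[0.254,0.967,-0.015],[0.674,-0.188,-0.714]]),
([-.68,.091,1.93,.652,.474,-2.488],[.5172,-.2845,.237],[[-0.693,0.171,-0.7],[0.255,0.967,-0.016],[0.674,-0.19,-0.714]])]
def fk(q,P,s4,s6):
    r0,d,h,L1,L2,e,L,c=P; A=Ro.from_euler("z",q[0]); B=A*Ro.from_euler("y",q[1]); C=A*Ro.from_euler("y",q[1]+q[2])
    W=C*Ro.from_euler("z",s4*q[3])*Ro.from_euler("y",q[4]); T=W*Ro.from_euler("z",s6*q[5]+c)
    return A.apply([r0,d,h])+B.apply([0,0,L1])+C.apply([e,0,L2])+T.apply([0,0,L]),T.as_matrix()
def res(P,s4,s6): return np.concatenate([np.r_[(fk(q,P,s4,s6)[0]-p)*5,(fk(q,P,s4,s6)[1]-np.array(a).T).ravel()] for q,p,a in D])
best=min((least_squares(res,[.02,.03,.3,.3,.3,0,.2,c],args=(s4,s6)) ,s4,s6) for s4,s6,c in [] ) if 0 else None
sols=[(least_squares(res,[.02,.03,.3,.3,.3,0.,.2,c],args=(a,b)),a,b) for a in(1,-1) for b in(1,-1) for c in(1.57,-1.57)]
sol,s4,s6=min(sols,key=lambda s:s[0].cost); P=sol.x
def ik(p,R,q0): 
    f=lambda q:np.r_[(fk(q,P,s4,s6)[0]-p)*5,(fk(q,P,s4,s6)[1]-R).ravel()]
    s=least_squares(f,q0); return s.x,s.cost
if __name__=="__main__":
    print(sol.cost,s4,s6,P.round(4))
    R0=np.array(D[-1][2]).T
    pts={}
    for yaw,roll,tilt in((0,0,0),(-10,0,0),(0,20,0),(-10,20,0),(-14,0,0),(-10,10,7),(-7,20,7)):
        R=Ro.from_euler("z",yaw,degrees=True).as_matrix()@R0@Ro.from_euler("z",roll,degrees=True).as_matrix()@Ro.from_euler("y",tilt,degrees=True).as_matrix()
        U,_,V=np.linalg.svd(R); R=U@V
        # finger face point 22 mm from open tip, outer side of left finger, top face
        f=R@np.array([-.011,.050,-.013-.022])
        for nm,lp in(("shut",[.512,-.190,.08]),("catch",[.512,-.172,.165])):
            t=np.array(lp)-f; q,c=ik(t,R,D[-1][0])
            cor=[t+R@np.array([sx*.038,.043,-.073-b]) for sx in(1,-1) for b in(0,.03)]
            print(yaw,roll,tilt,nm,"tcp",t.round(3),"q",q.round(2),round(c,6)); 
            if nm=="shut": print("   body left corners",np.round(cor,3).tolist(),"low right tip",(t+R@np.array([.011,-.057,-.013])).round(3))
E
python3 kin.py
```

```text
1.0459213017899033e-05 1 1 [-1.1000e-03  3.6400e-02  2.2110e-01  4.2390e-01  4.4870e-01  4.0500e-02
  2.4440e-01  1.5712e+00]
0 0 0 shut tcp [ 0.515 -0.243  0.048] q [-0.6   0.41  2.1   2.05  0.26 -3.89] 0.0
   body left corners [[0.451, -0.181, 0.073], [0.43, -0.175, 0.094], [0.503, -0.194, 0.126], [0.483, -0.188, 0.148]] low right tip [ 0.484 -0.294  0.051]
0 0 0 catch tcp [ 0.515 -0.225  0.133] q [-0.56  0.2   2.1   1.16  0.22 -2.96] 0.0
-10 0 0 shut tcp [ 0.506 -0.243  0.048] q [-0.54  0.4   2.13 -0.39 -0.17 -1.28] 0.0
   body left corners [[0.453, -0.171, 0.073], [0.434, -0.162, 0.094], [0.503, -0.193, 0.126], [0.484, -0.183, 0.148]] low right tip [ 0.467 -0.287  0.051]
-10 0 0 catch tcp [ 0.506 -0.225  0.133] q [-0.5   0.18  2.12  0.52  0.07 -2.15] 0.0
0 20 0 shut tcp [ 0.506 -0.234  0.037] q [-0.6   0.42  2.13  2.2   0.28 -3.69] 0.0
   body left corners [[0.455, -0.165, 0.073], [0.435, -0.159, 0.094], [0.498, -0.202, 0.123], [0.478, -0.196, 0.145]] low right tip [ 0.463 -0.274  0.026]
0 20 0 catch tcp [ 0.506 -0.216  0.122] q [-0.56  0.2   2.14  1.33  0.2  -2.78] 0.0
-10 20 0 
[... 586 characters left out ...]
4  0.133] q [-0.47  0.17  2.13 -0.5   0.07 -1.06] 0.0
-10 10 7 shut tcp [ 0.498 -0.236  0.04 ] q [-0.54  0.39  2.1   1.49  0.07 -2.98] 0.0
   body left corners [[0.456, -0.163, 0.08], [0.439, -0.156, 0.104], [0.505, -0.199, 0.126], [0.488, -0.192, 0.149]] low right tip [ 0.454 -0.275  0.038]
-10 10 7 catch tcp [ 0.498 -0.218  0.125] q [-0.5   0.18  2.09  0.23  0.23 -1.68] 0.0
-7 20 7 shut tcp [ 0.497 -0.23   0.035] q [-0.56  0.4   2.11  1.64  0.14 -3.02] 0.0
   body left corners [[0.458, -0.159, 0.08], [0.44, -0.153, 0.104], [0.501, -0.204, 0.124], [0.484, -0.198, 0.148]] low right tip [ 0.45  -0.266  0.026]
-7 20 7 catch tcp [ 0.497 -0.212  0.12 ] q [-0.52  0.19  2.1   0.52  0.23 -1.86] 0.0
```

```bash
cat > k2.py <<'E'
from kin import *
R0=np.array(D[-1][2]).T; U,_,V=np.linalg.svd(R0); R0=U@V
for phi,al in((90,45),(70,45),(50,45),(70,38),(50,38),(70,55)):
    p,a=np.radians(phi),np.radians(al); z=np.array([np.cos(p)*np.sin(a),np.sin(p)*np.sin(a),-np.cos(a)])
    yv=np.array([0,0,1])+z*np.cos(a); yv/=np.linalg.norm(yv); R=np.c_[np.cross(yv,z),yv,z]
    rv=Ro.from_matrix(R0.T@R).as_rotvec(degrees=True); print("phi",phi,"al",al,"rotvec tool",rv.round(1),np.linalg.norm(rv).round(1))
    f=R@np.array([0,.014,-.015])
    q=D[-1][0]
    for nm,lp in(("catch",[.55,-.172,.165]),("shut",[.55,-.192,.08]),("off",[.55,-.26,.075])):
        t=np.array(lp)-f; q,c=ik(t,R,q); print("  ",nm,t.round(3),q.round(2),round(c,6))
E
python3 k2.py
```

```text
phi 90 al 45 rotvec tool [-49.1  47.5   4.4] 68.4
   catch [ 0.55  -0.171  0.144] [-0.62  0.67  1.36  0.62  1.62 -2.32] 0.0
   shut [ 0.55  -0.191  0.059] [-0.64  0.81  1.34  0.6   1.53 -2.41] 0.0
   off [ 0.55  -0.259  0.054] [-0.72  0.9   1.2   0.56  1.62 -2.43] 0.0
phi 70 al 45 rotvec tool [-41.5  40.   22.4] 61.8
   catch [ 0.55  -0.171  0.144] [-0.66  0.57  1.54  0.75  1.4  -2.16] 0.0
   shut [ 0.55  -0.191  0.059] [-0.68  0.71  1.52  0.76  1.31 -2.27] 0.0
   off [ 0.55  -0.259  0.054] [-0.77  0.8   1.39  0.72  1.4  -2.28] 0.0
phi 50 al 45 rotvec tool [-33.2  31.7  39.8] 60.7
   catch [ 0.55  -0.171  0.144] [-0.67  0.45  1.71  0.89  1.15 -2.  ] 0.0
   shut [ 0.55  -0.191  0.059] [-0.7   0.61  1.7   0.94  1.07 -2.15] 0.0
   off [ 0.55  -0.259  0.054] [-0.79  0.69  1.58  0.88  1.15 -2.16] 0.0
phi 70 al 38 rotvec tool [-34.9  41.   19.8] 57.3
   catch [ 0.549 -0.174  0.145] [-0.63  0.53  1.54  0.65  1.34 -2.09] 0.0
   shut [ 0.549 -0.194  0.06 ] [-0.65  0.67  1.54  0.67  1.24 -2.2 ] 0.0
   off [ 0.549 -0.262  0.055] [-0.74  0.75  1.41  0.63  1.32 -2.23] 0.0
phi 50 al 38 rotvec tool [-26.6  33.9  37.6] 57.2
   catch [ 0.549 -0.173  0.145] [-0.64  0.43  1.7   0.76  1.11 -1.89] 0.0
   shut [ 0.549 -0.193  0.06 ] [-0.67  0.58  1.7   0.81  1.01 -2.04] 0.0
   off [ 0.549 -0.261  0.055] [-0.76  0.66  1.57  0.76  1.1  -2.06] 0.0
phi 70 al 55 rotvec tool [-50.9  38.3  26.2] 68.9
   catch [ 0.551 -0.168  0.145] [-0.7   0.62  1.53  0.88  1.49 -2.23] 0.0
   shut [ 0.551 -0.188  0.06 ] [-0.72  0.78  1.5   0.88  1.42 -2.35] 0.0
   off [ 0.551 -0.256  0.055] [-0.8   0.86  1.35  0.83  1.51 -2.34] 0.0
```

Emit:
{"method": "move_arm", "body": {"motion": "1 0 0 0 -4.6 4.4 2.5; 1 0 0 0 -4.6 4.4 2.5; 1 0 0 0 -4.6 4.4 2.5; 1 0 0 0 -4.6 4.4 2.5; 1 0 0 0 -4.6 4.4 2.5", "newtons": 20}}

```text
time: 7.05
tool_pos: [0.5172, -0.2846, 0.2398]
eef_rot: [0.146, 0.947, 0.192, 0.21]
wrist_force: [0.1, 1.1, -0.1]
grip_width: 0.0254
finger_force: 0.0
```

Emit:
{"method": "move_arm", "body": {"motion": "1 -0.3 -0.4 0.6 -4.6 4.4 2.5; 1 -0.3 -0.4 0.6 -4.6 4.4 2.5; 1 -0.3 -0.5 0.6 -4.6 4.5 2.5; 1 -0.3 -0.5 0.6 -4.6 4.5 2.5"}}

```text
time: 7.38
tool_pos: [0.5581, -0.306, 0.1726]
eef_rot: [0.161, 0.91, 0.377, 0.065]
wrist_force: [-0.8, 0.6, 1.2]
grip_width: 0.0
finger_force: 0.0
```

```bash
python3 -c "
from h import *
st();lidang('pics/t6.png')"
```

```text
t 7.38 q [-0.807  0.718  1.209  0.686  1.619 -2.14 ] p [ 0.5581 -0.306   0.1726] F [-0.8   0.62  1.21] w 0.0
axes x,y,z: [[-0.94, 0.341, 0.004], [0.244, 0.664, 0.707], [0.239, 0.665, -0.708]]
t 7.43 theta [0.89, 0.89, 0.88, 0.88, 0.88]
```

Emit:
{"method": "move_arm", "body": {"motion": "1 0.35 0.48 0.7 0 0 0; 1 0.35 0.48 0.7 0 0 0; 1 0.35 0.48 0.7 0 0 0; 1 0.35 0.48 0.7 0 0 0; 1 0.35 0.48 0.7 0 0 0"}}

```text
time: 7.85
tool_pos: [0.5522, -0.1912, 0.1527]
eef_rot: [0.161, 0.91, 0.375, 0.066]
wrist_force: [1.0, 0.2, 0.0]
grip_width: -0.0004
finger_force: 0.0
```

```bash
python3 -c "
from h import *
st();lidang('pics/t7.png')"
```

```text
t 7.85 q [-0.682  0.579  1.49   0.737  1.434 -2.147] p [ 0.5522 -0.1912  0.1527] F [0.97 0.23 0.04] w -0.0004
axes x,y,z: [[-0.94, 0.342, 0.001], [0.243, 0.667, 0.705], [0.241, 0.662, -0.709]]
t 7.9 theta [0.66, 0.66, 0.66, 0.66, 0.66]
```

Emit:
{"method": "move_arm", "body": {"motion": "1 0.23 0.31 0.6 0 0 0; 1 0 -0.04 0.04 0 0 0; 1 0 -0.06 0.06 0 0 0; 1 0 -0.06 0.06 0 0 0; 1 0 -0.06 0.06 0 0 0"}}

```text
time: 8.32
tool_pos: [0.5526, -0.1764, 0.1396]
eef_rot: [0.161, 0.91, 0.376, 0.068]
wrist_force: [-0.0, -0.1, 0.6]
grip_width: 0.0001
finger_force: 0.0
```

```bash
python3 -c "
from h import *
st();lidang('pics/t8.png')"
```

```text
t 8.32 q [-0.663  0.58   1.525  0.752  1.395 -2.162] p [ 0.5526 -0.1764  0.1396] F [-0.01 -0.12  0.56] w 0.0001
axes x,y,z: [[-0.939, 0.343, -0.002], [0.241, 0.665, 0.706], [0.244, 0.663, -0.708]]
t 8.37 theta [0.0, 0.0, 0.0, 0.0, 0.0]
```

```bash
python3 -c "
import cv2
a=cv2.imread('pics/t8.png')[100:330,320:540];cv2.imwrite('pics/t8c.png',cv2.resize(a,None,fx=2.5,fy=2.5))
from h import *
for t in (.6,.5,.45,.4,.35,.3,.2): print(t,proj('top',lip(t,.06)).round(1),proj('top',lip(t,-.06)).round(1))"
```

```text
0.6 [491.2 185.6] [490.7 269. ]
0.5 [494.1 187.2] [493.7 268.3]
0.45 [494.9 188. ] [494.5 267.9]
0.4 [495.4 188.7] [495.  267.4]
0.35 [495.5 189.4] [495.1 267. ]
0.3 [495.2 190.2] [494.9 266.6]
0.2 [493.7 191.5] [493.4 265.7]
```

View pics/t8c.png

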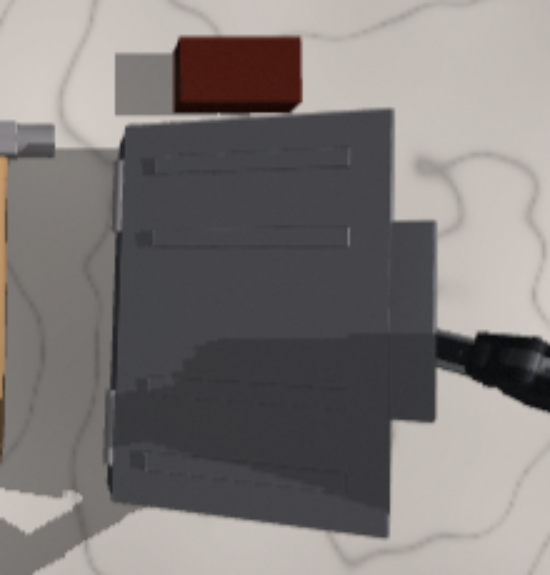

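The crop shows the fingertip under the middle of the lip. The lip corners are at about (494,189) and (494,268) px, so the lid angle is about 0.42. I'll hold and let the lid settle.

Emit:
{"method": "move_arm", "body": {"motion": "1 0 0 0 0 0 0; 1 0 0 0 0 0 0; 1 0 0 0 0 0 0; 1 0 0 0 0 0 0; 1 0 0 0 0 0 0"}}

```text
time: 8.78
tool_pos: [0.5525, -0.1759, 0.1395]
eef_rot: [0.16, 0.91, 0.376, 0.068]
wrist_force: [0.2, -1.8, -1.5]
grip_width: 0.0001
finger_force: 0.7
```

```bash
python3 -c "
from h import *
st(); im=get_image('top'); cv2.imwrite('pics/t9.png',im[...,::-1])
ref=cv2.imread('pics/t8.png').astype(int); d=np.abs(im[...,::-1].astype(int)-ref).max(2); print((d[150:320,350:500]>12).sum())
cv2.imwrite('pics/s9.png',get_image('side')[100:280,280:500][...,::-1].repeat(3,0).repeat(3,1)[:540])"
```

```text
t 8.78 q [-0.663  0.58   1.526  0.753  1.395 -2.163] p [ 0.5525 -0.1759  0.1395] F [ 0.23 -1.84 -1.5 ] w 0.0001
axes x,y,z: [[-0.939, 0.343, -0.003], [0.241, 0.665, 0.707], [0.244, 0.663, -0.707]]
1076
```

View pics/s9.png

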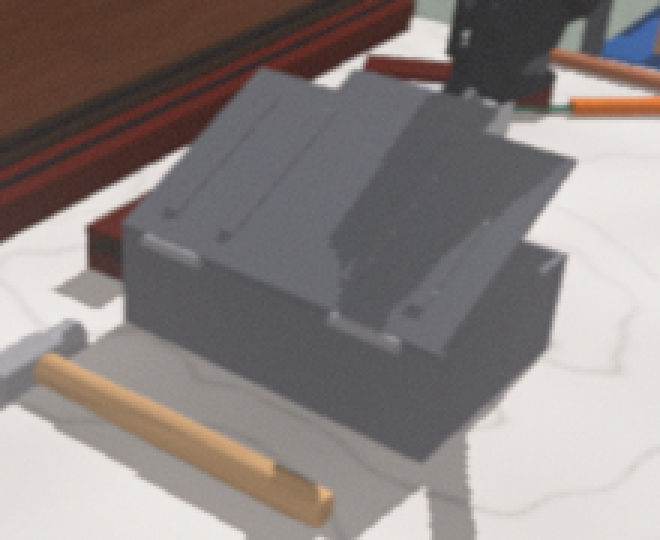

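The side view shows the lid resting on the finger at about 0.4 rad, and the wrist force of about 2.4 N agrees. It's caught. Now I'll lower it slowly.

Emit:
{"method": "move_arm", "body": {"motion": "1 0 -0.04 0.02 0 0 0; 1 0 -0.07 0.045 0 0 0; 1 0 -0.07 0.045 0 0 0; 1 0 -0.07 0.045 0 0 0; 1 0 -0.07 0.045 0 0 0"}}

```text
time: 9.3
tool_pos: [0.5519, -0.1779, 0.1301]
eef_rot: [0.16, 0.91, 0.377, 0.068]
wrist_force: [-0.8, -1.8, 0.4]
grip_width: 0.0001
finger_force: 0.7
```

Emit:
{"method": "move_arm", "body": {"motion": "1 0 -0.07 0.045 0 0 0; 1 0 -0.07 0.045 0 0 0; 1 0 -0.07 0.045 0 0 0; 1 0 -0.07 0.045 0 0 0; 1 0 -0.07 0.045 0 0 0"}}

```text
time: 9.72
tool_pos: [0.5511, -0.1799, 0.12]
eef_rot: [0.16, 0.91, 0.377, 0.068]
wrist_force: [0.4, -1.6, -0.1]
grip_width: 0.0002
finger_force: 0.8
```

Emit:
{"method": "move_arm", "body": {"motion": "1 0 -0.07 0.045 0 0 0; 1 0 -0.07 0.045 0 0 0; 1 0 -0.07 0.045 0 0 0; 1 0 -0.07 0.045 0 0 0; 1 0 -0.07 0.045 0 0 0"}}

```text
time: 10.13
tool_pos: [0.5504, -0.1819, 0.1098]
eef_rot: [0.16, 0.91, 0.377, 0.068]
wrist_force: [0.0, -2.5, -0.1]
grip_width: -0.0001
finger_force: 0.9
```

Emit:
{"method": "move_arm", "body": {"motion": "1 0 -0.07 0.045 0 0 0; 1 0 -0.07 0.045 0 0 0; 1 0 -0.07 0.045 0 0 0; 1 0 -0.07 0.045 0 0 0; 1 0 -0.07 0.045 0 0 0"}}

```text
time: 10.55
tool_pos: [0.5497, -0.184, 0.0996]
eef_rot: [0.16, 0.91, 0.377, 0.068]
wrist_force: [0.6, -1.9, -0.8]
grip_width: 0.0
finger_force: 0.9
```

```bash
python3 -c "
from h import *
st(); 
cv2.imwrite('pics/s10.png',get_image('side')[100:280,280:500][...,::-1].repeat(3,0).repeat(3,1)[:540])"
```

```text
t 10.55 q [-0.677  0.642  1.534  0.757  1.352 -2.22 ] p [ 0.5497 -0.184   0.0996] F [ 0.58 -1.91 -0.8 ] w 0.0
axes x,y,z: [[-0.939, 0.343, -0.003], [0.241, 0.665, 0.707], [0.244, 0.663, -0.707]]
```

View pics/s10.png

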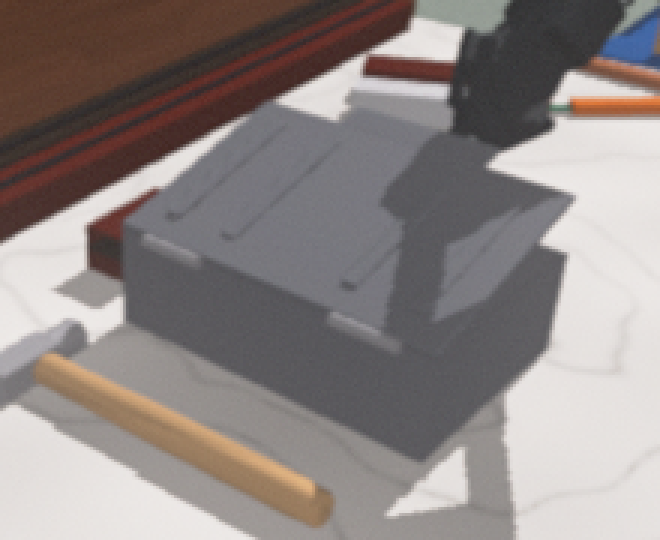

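The lid follows the finger down and is now at about 0.2 rad. I'll continue.

Emit:
{"method": "move_arm", "body": {"motion": "1 0 -0.07 0.045 0 0 0; 1 0 -0.07 0.045 0 0 0; 1 0 -0.07 0.045 0 0 0; 1 0 -0.07 0.045 0 0 0; 1 0 -0.07 0.045 0 0 0"}}

```text
time: 11.02
tool_pos: [0.5489, -0.1861, 0.0894]
eef_rot: [0.16, 0.91, 0.377, 0.068]
wrist_force: [0.4, -1.7, -1.3]
grip_width: -0.0002
finger_force: 0.7
```

Emit:
{"method": "move_arm", "body": {"motion": "1 0 -0.07 0.045 0 0 0; 1 0 -0.07 0.045 0 0 0; 1 0 -0.07 0.045 0 0 0; 1 0 -0.07 0.045 0 0 0; 1 0 -0.06 0.035 0 0 0"}}

```text
time: 11.43
tool_pos: [0.5481, -0.1881, 0.0796]
eef_rot: [0.16, 0.91, 0.377, 0.068]
wrist_force: [1.0, 0.6, -1.2]
grip_width: -0.0002
finger_force: 0.4
```

Emit:
{"method": "move_arm", "body": {"motion": "1 0 -0.05 0.03 0 0 0; 1 0 -0.05 0.03 0 0 0; 1 0 -0.05 0.03 0 0 0; 1 0 -0.05 0.03 0 0 0; 1 0 -0.05 0.03 0 0 0"}}

```text
time: 11.85
tool_pos: [0.5476, -0.1899, 0.0727]
eef_rot: [0.16, 0.91, 0.377, 0.068]
wrist_force: [0.5, -0.8, -0.3]
grip_width: 0.0001
finger_force: 0.4
```

Emit:
{"method": "move_arm", "body": {"motion": "1 0 -0.05 0.03 0 0 0; 1 0 -0.05 0.03 0 0 0; 1 0 -0.05 0.03 0 0 0; 1 0 -0.05 0.03 0 0 0; 1 0 -0.05 0.03 0 0 0"}}

```text
time: 12.27
tool_pos: [0.547, -0.1915, 0.0656]
eef_rot: [0.16, 0.91, 0.377, 0.068]
wrist_force: [-0.6, -0.6, -1.0]
grip_width: -0.0002
finger_force: 0.4
```

Emit:
{"method": "move_arm", "body": {"motion": "1 0 -0.05 0.03 0 0 0; 1 0 -0.05 0.03 0 0 0; 1 0 -0.05 0.03 0 0 0; 1 0 -0.05 0.03 0 0 0; 1 0 -0.05 0.03 0 0 0"}}

```text
time: 12.68
tool_pos: [0.5464, -0.1932, 0.0585]
eef_rot: [0.16, 0.91, 0.377, 0.068]
wrist_force: [-0.0, -0.7, -1.8]
grip_width: -0.0002
finger_force: 0.4
```

Emit:
{"method": "move_arm", "body": {"motion": "1 0 -0.04 0.03 0 0 0; 1 0 -0.04 0.03 0 0 0; 1 0 -0.04 0.03 0 0 0; 1 0 -0.04 0.03 0 0 0; 1 0 -0.04 0.03 0 0 0"}}

```text
time: 13.1
tool_pos: [0.5462, -0.194, 0.0524]
eef_rot: [0.16, 0.91, 0.377, 0.068]
wrist_force: [0.5, -0.8, -0.4]
grip_width: 0.0
finger_force: 0.0
```

```bash
python3 -c "
from h import *
st(); 
a=get_image('side')[100:280,280:500][...,::-1].repeat(3,0).repeat(3,1)[:540]; cv2.imwrite('pics/s11.png',a)"
```

```text
t 13.1 q [-0.693  0.722  1.531  0.763  1.305 -2.285] p [ 0.5462 -0.194   0.0524] F [ 0.53 -0.75 -0.42] w 0.0
axes x,y,z: [[-0.939, 0.343, -0.003], [0.241, 0.665, 0.707], [0.244, 0.664, -0.707]]
```

View pics/s11.png

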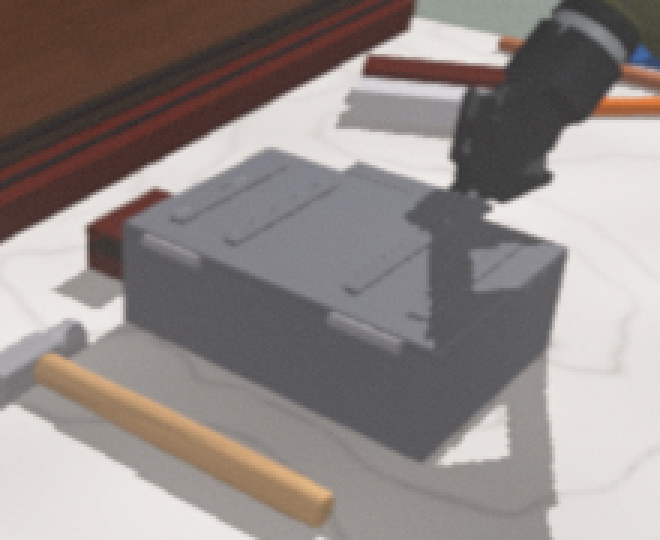

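The lid lies level on the case and the finger force is 0, so it is shut. I'll drop the finger a little, back off from the front, and rise clear.

Emit:
{"method": "move_arm", "body": {"motion": "1 0 -0.05 0.05 0 0 0; 1 0 -0.05 0.05 0 0 0; 1 -0.1 -0.2 -0.2 0 0 0; 1 -0.2 -0.4 -0.4 0 0 0; 1 -0.3 -0.5 -0.5 0 0 0"}}

```text
time: 13.57
tool_pos: [0.5468, -0.2359, 0.049]
eef_rot: [0.16, 0.91, 0.377, 0.068]
wrist_force: [0.9, 0.2, -0.2]
grip_width: -0.0002
finger_force: 0.0
```

Emit:
{"method": "move_arm", "body": {"motion": "1 -0.3 -0.5 -0.5 0 0 0; 1 -0.3 -0.5 -0.5 0 0 0; 1 0 0 -0.8 0 0 0; 1 0 0 -0.8 0 0 0; 1 0 0 -0.8 0 0 0"}}

```text
time: 13.98
tool_pos: [0.5337, -0.3151, 0.0918]
eef_rot: [0.161, 0.91, 0.377, 0.068]
wrist_force: [-0.6, 0.0, -0.1]
grip_width: 0.0002
finger_force: 0.0
```

Emit:
{"method": "move_arm", "body": {"motion": "1 0 0 -0.4 0 0 0; 1 0 0 0 0 0 0; 1 0 0 0 0 0 0; 1 0 0 0 0 0 0; 1 0 0 0 0 0 0"}}

```text
time: 14.4
tool_pos: [0.5318, -0.3195, 0.0976]
eef_rot: [0.16, 0.91, 0.377, 0.067]
wrist_force: [-0.7, -0.2, -0.0]
grip_width: 0.0001
finger_force: 0.0
```

```bash
python3 -c "
from h import *
st(); 
cv2.imwrite('pics/f.png',np.vstack([get_image('top')[60:330,220:600],get_image('side')[100:360,200:580]])[...,::-1])"
```

```text
t 14.4 q [-0.85   0.787  1.282  0.671  1.53  -2.262] p [ 0.5318 -0.3195  0.0976] F [-0.68 -0.23 -0.01] w 0.0001
axes x,y,z: [[-0.94, 0.342, -0.001], [0.241, 0.664, 0.708], [0.243, 0.665, -0.707]]
```

View pics/f.png

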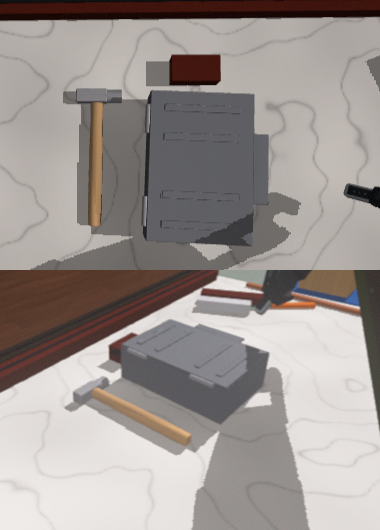

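The lid is shut and flat on the case. The hammer and offcut haven't moved, and the gripper is clear to the right, with its tip at about (348,190) in the top crop.

```bash
python3 -c "
from bench import *
print(finish_job())"
```

```text
the job is handed in; nothing more can be done
None
```

The lid fell freely after the push, was caught on the closed fingers under its lip at about 0.4 rad and lowered slowly shut, and the job was handed in with the arm clear; no verdict came back.

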